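# Pack one fired ceramic test set into the carrier tray

## Task

Pack one fired ceramic test set into the blue carrier tray: stand the round cup inside the ring and put its own lid on it, lower the slender tube over the post until it stands on its plate, and stand the single square prop inside the square frame. The ware is brittle, so set every piece down upright and gently, never let one drop, and leave the wide lid, the short wide tube and the oblong twin-hole prop where they are.

Things in the scene. Friction and masses are not known exactly. Their poses are not given: they have to be found in the camera images.
- cup_center (a point): Wanted. White round ceramic cup, closed at the bottom and open at the top, 60 mm outside diameter, 50 mm inside, 70 mm tall, about 160 g, standing upright on the bench. The point is on its axis, half-way up (35 mm above its underside); z is up its axis.
- lid_center (a point): Wanted. White ceramic lid of the cup: disc 60 mm wide, 6 mm thick; beneath it a plug 32 mm wide, 8 mm long (9 mm play in the cup's mouth); on top a round knob 18 mm wide, 26 mm tall. 40 mm tall in all, 80 g, lying plug down. The point is on its axis 20 mm above the underside, in the knob, 6 mm above the disc's top. With the disc resting on the cup's rim it is 47 mm above the cup's centre.
- tube_center (a point): Wanted. Slender white round ceramic tube, open at both ends, 44 mm outside and 34 mm inside diameter, 90 mm tall (the tallest ceramic part), about 130 g, standing upright. The point is on its axis, half-way up (45 mm above its underside); z is up its axis.
- prop_center (a point): Wanted. White ceramic prop: a hollow square post, 40 x 40 mm outside, 7 mm walls, one square hole, 70 mm tall, about 160 g, standing upright at any yaw. The point is on its axis, half-way up (35 mm above its underside); x and y are square to its side faces, z is up.
- wide_lid_center (a point): Not wanted, leave it. White ceramic lid like the cup's but wider: disc of 80 mm diameter, same knob, 40 mm tall. The point is on its axis, 20 mm above its underside.
- short_tube_center (a point): Not wanted, leave it. Short, wide white ceramic tube, 62 mm outside and 50 mm inside diameter, only 40 mm tall, open at both ends. The point is on its axis, half-way up.
- twin_prop_center (a point): Not wanted, leave it. White ceramic twin prop: oblong post of 40 mm (x) by 66 mm (y), 70 mm tall, with two holes side by side. The point is on its axis, half-way up.
- ring_nest_seat (a point): Place of the cup: fixed black plate, 95 x 105 mm, with a grey metal ring, 80 mm inside, 92 mm outside, 14 mm high. The point is the centre of the plate's top, on which the cup stands, 15 mm above the bench. The three nests stand in a row in any order, 106 mm apart, in a fixed blue tray (345 x 130 mm, rim 22 mm above the bench) at the left; x points along the row, y across it.
- post_nest_seat (a point): Place of the tube: fixed black plate of the same tray with an upright grey metal post at its centre, 16 mm in diameter, 50 mm high, over which the tube is lowered until it stands on the plate. The point is the centre of the plate's top at the foot of the post, 15 mm above the bench; axes as for the ring nest.
- frame_nest_seat (a point): Place of the prop: fixed black plate of the same tray with a square grey metal frame, 60 x 60 mm inside, 72 x 72 mm outside, 14 mm high, sides along x and y; the prop fits at any yaw. The point is the centre of the plate's top, on which the prop stands, 15 mm above the bench; axes as for the ring nest.

How it is judged:
At the end, for the whole second after the job is handed in: Cup on the ring nest plate and tube on the post plate within 13 mm of centre, prop on the frame plate within 15 mm, lid on the cup rim within 12 mm of its axis; heights within 4 mm, tilt under 0.1 rad; all released, at rest; the other three parts within 25 mm of their starts (horizontal distance between cup_center and ring_nest_seat below 0.013 m and z of cup_center in the frame of ring_nest_seat between 0.031 and 0.039 m and angle between each of cup_center, tube_center, prop_center, lid_center's own z axis and vertical below 0.1 rad and horizontal distance between tube_center and post_nest_seat below 0.013 m and z of tube_center in the frame of post_nest_seat between 0.041 and 0.049 m and horizontal distance between prop_center and frame_nest_seat below 0.015 m and z of prop_center in the frame of frame_nest_seat between 0.031 and 0.039 m and horizontal distance between lid_center and cup_center below 0.012 m and z of lid_center in the frame of cup_center between 0.043 and 0.051 m and linear speed of each of cup, lid, tube, prop below 0.02 m/s and distance of each of wide_lid_center, short_tube_center, twin_prop_center from where it was at the start of the episode below 0.025 m); the robot touches nothing.
It fails at once if a ceramic part that does not belong to the set is moved by more than 25 mm (distance of any of wide_lid_center, short_tube_center, twin_prop_center from where it was at the start of the episode above 0.025 m).
It fails at once if a part of the set is dropped or knocked over (it moves faster than 0.7 m/s, a free fall of 25 mm, while not held) ((linear speed of cup above 0.7 m/s and contact force between cup and the fingers below 0.05 N) or (linear speed of lid above 0.7 m/s and contact force between lid and the fingers below 0.05 N and contact force between lid and cup below 0.05 N) or (linear speed of tube above 0.7 m/s and contact force between tube and the fingers below 0.05 N) or (linear speed of prop above 0.7 m/s and contact force between prop and the fingers below 0.05 N)).
It also fails if it takes over 112 s, if anything falls off the work surface, if the arm or the gripper's body presses on something with over 40 N, if the wrist force passes 120 N, or if a joint passes its speed limit or range.

## Robot

A 7-joint arm with a two-finger parallel gripper is mounted at the origin on the work surface. World frame = base frame: x ahead of the robot, y to its left, z up, the work surface at z = 0. Lengths are in m, angles in rad, forces in N, time in s.
With the tool pointing down it reaches from about 0.4 to 0.85 m from the base axis. Payload 10.4 kg.
Tool frame: the origin (TCP) lies on the centre line of the jaws, within the pads' length; the fingertips stand 11 mm ahead of it and the grasp point (between the pads) lies 8 mm behind it; z points along the fingers, y is the line along which they close (so a half turn about z gives the same grasp; the last joint's range is limited). The gripper opens to 87 mm and grips with 3 to 60 N. Pads are 19 mm wide; open, the fingers measure 117 mm over their backs; the gripper's body (75 mm by 190 mm) begins 51 mm behind the grasp point.
Start: joints at [1.198, 0.332, -0.065, 1.46, 0.022, 1.35, -0.088], TCP at [0.214, -0.587, 0.234] pointing down, gripper open.
Joint ranges: [-2.6, 2.6], [-0.5, 2.12], [-1.47, 1.34], [0.16, 2.42], [-1.27, 4.41], [0.06, 2.06], [-2.6, 2.6]. Speed limits (rad/s): [2.22, 2.22, 2.79, 2.79, 3.14, 3.14, 3.14].

## Interface

Orientations are given as a unit quaternion [x, y, z, w].
In Python, from bench import r gives the robot as it stands.
- The arm moves only by the shell command python3 -m pendant 'ROWS' [OPENING] [FORCE]. ROWS is JSON, a list of rows, each a list of 4 numbers: the shift along the tool's x, y, z in m, then the turn about the tool's z in rad. A call has 1 to 8 rows; each row shifts and turns the commanded pose from where the row before left it, along the tool's axes as they then stand; what a row does not reach is not made up. A row lasts 1/12 s, in which the tool goes at most 41.7 mm and 7.16 degrees, less where a joint would pass 70% of its speed; a pose out of reach is approached as far as the arm can. A call with a gripper value outside its range is refused whole. OPENING is the opening, from 0 (shut) to 1 (fully open), set as the call begins (- or left out, the last holds). The fingers move at their own pace and stop on an object; FORCE is the grip in N (left out, the last holds). Time passes only in rows, so rows that do not move let the fingers close. It gives the time, the measured TCP pose, the force, the opening and the grip force at its end, in the units of the state.
- r.read_state(): the state, without advancing time (a new reading comes with each control period).
- r.camera(name): name is "scene" or "top" or "wrist"; returns a dict with "img" (480x640x3 uint8, red, green, blue), "camera_matrix" (3x3 intrinsics, pixels), "dist_coeffs" ([k1, k2, p1, p2, k3] as OpenCV has them; the pictures are not rectified), "xyz" and "attitude" of the camera in the world. Camera axes: x right, y down, z forward; pixel columns grow to the right and rows downward; lengths in m; the calibration is good to about 2 mm. A picture is of the moment at which its call begins. There is no depth.
- r.close_job(): hands the job in; it is judged then, once.
Trained networks look in the newest picture that a camera, given by its name, has taken for a name from the list of things; names that differ only in an ending like _2 or _b are one class to them, and where a whole thing is asked for, a point or a joint stands for the part that bears it (a point fixed in the world has none). Each returns a list of dicts, best first, with "score" (0 to 1); they miss things now and then, are a little off and sometimes report something else, mostly with a low value. They report only what shows in the picture. A call takes as long as a camera call.
- r.outline_of(thing, camera): "mask" (480x640 bool, what is visible of it) and "bbox" ([centre column, centre row, width, height] in pixels, round what is visible of it).
The state is a dict: "time": time; "joint_positions": joint angles; "joint_vel": joint speeds; "joint_torque": joint torques, N m; "ee_pos": TCP position; "eef_rot": TCP orientation; "ft_force": force on the tool from outside, world axes, zero at the start; "torque": the same for the moment, N m; "width": finger opening in m; "grip_force": force on a finger pad.
Only numpy, scipy, OpenCV 4.12 (cv2) and the standard library are available. Lean on these libraries where they do the work, as an engineer would, in place of code of your own. Each camera call takes 0.05 s, during which the arm holds its last target. There are 200 camera calls.

## Working session

There is one attempt and no reset: what is moved stays moved. The work goes in short steps, Python scripts to look and compute and a shell command to move; the robot and the scene stay as the last step left them, time stands still between calls to the robot, and variables do not carry over. Pictures are saved under pics/ and viewed, at most 14 in all, crops included, and the job is handed in when it is done.

```bash
ls; mkdir -p pics; python3 - <<'E'
from bench import r
import cv2,numpy as np
s=r.read_state();print({k:np.round(v,3) for k,v in s.items()})
for n in("scene","top"):
    c=r.camera(n);cv2.imwrite(f"pics/{n}0.png",c["img"][:,:,::-1])
    print(n,c["camera_matrix"],c["dist_coeffs"],c["xyz"],c["attitude"])
E
```

```text
pics
{'time': np.float64(0.0), 'joint_positions': array([ 1.198,  0.333, -0.065,  1.461,  0.022,  1.35 , -0.088]), 'joint_vel': array([ 0.001, -0.   ,  0.001, -0.002,  0.   ,  0.   , -0.   ]), 'joint_torque': array([ 2.0000e-03, -6.2326e+01,  2.6000e-02, -3.8990e+01, -6.1000e-02,
        4.0000e-02,  0.0000e+00]), 'ee_pos': array([ 0.214, -0.587,  0.233]), 'eef_rot': array([ 0.985,  0.174, -0.   , -0.001]), 'ft_force': array([0.076, 0.012, 0.582]), 'torque': array([-0.03 , -0.031, -0.01 ]), 'grip_force': np.float64(0.0), 'width': np.float64(0.087)}
scene [[514.43485003   0.         312.42340618]
 [  0.         514.43485003 236.4244012 ]
 [  0.           0.           1.        ]] [-0.09405068  0.          0.          0.          0.        ] [ 1.19163855 -0.13217129  0.60713474] [ 0.66464357  0.6005956  -0.29554558 -0.33194376]
top [[581.85792114   0.         319.40639359]
 [  0.         581.85792114 242.18282707]
 [  0.           0.           1.        ]] [-0.11506783  0.          0.          0.          0.        ] [ 0.32742865 -0.04769697  1.04779775] [ 0.71347995 -0.69406005  0.07254254 -0.0629649 ]
```

View pics/top0.png

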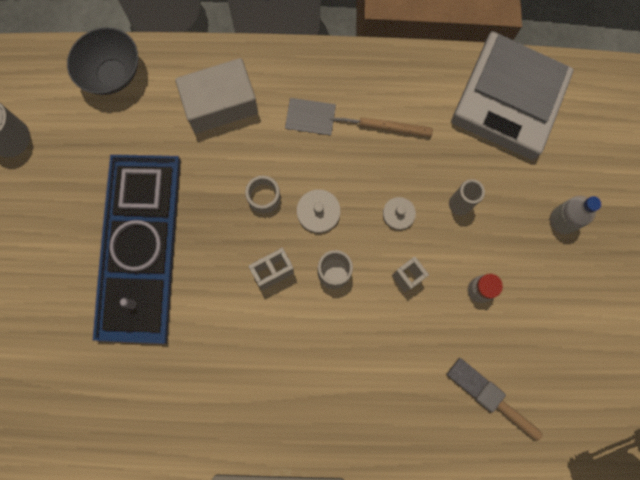

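View pics/scene0.png

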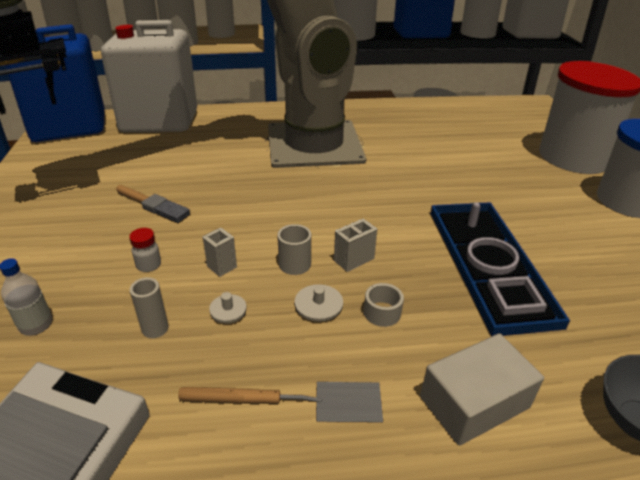

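```bash
cat > h.py <<'E'
from bench import r
import cv2,numpy as np
from scipy.spatial.transform import Rotation as R
def ray(c,px):
    u=cv2.undistortPoints(np.array(px,float).reshape(-1,1,2),c["camera_matrix"],c["dist_coeffs"]).reshape(-1,2)
    return R.from_quat(c["attitude"]).apply(np.c_[u,np.ones(len(u))])
def at_z(c,px,z):
    d=ray(c,px);o=np.array(c["xyz"]);return o+d*((z-o[2])/d[:,2])[:,None]
def proj(c,P):
    Rm=R.from_quat(c["attitude"]).as_matrix().T
    return cv2.projectPoints(np.array(P,float).reshape(-1,1,3),cv2.Rodrigues(Rm)[0],-Rm@np.array(c["xyz"]),c["camera_matrix"],c["dist_coeffs"])[0].reshape(-1,2)
H=dict(cup_center=.035,lid_center=.02,tube_center=.045,prop_center=.035,wide_lid_center=.02,short_tube_center=.02,twin_prop_center=.035,ring_nest_seat=.015,post_nest_seat=.015,frame_nest_seat=.015)
E
python3 - <<'E'
from h import *
for n in("top","scene"):
    c=r.camera(n)
    for k,z in H.items():
        for o in r.outline_of(k,n)[:2]:
            b=o["bbox"];print(n,k,round(o["score"],2),np.round(b),np.round(at_z(c,[b[:2]],z)[0],3))
E
```

```text
top cup_center 0.85 [338. 271.  36.  40.] [ 0.474 -0.092  0.035]
top lid_center 0.77 [399. 215.  29.  32.] [ 0.582 -0.203  0.02 ]
top tube_center 0.96 [467. 197.  36.  38.] [ 0.613 -0.324  0.045]
top prop_center 0.77 [412. 275.  29.  34.] [ 0.47  -0.224  0.035]
top wide_lid_center 0.76 [318. 211.  43.  48.] [ 0.585 -0.055  0.02 ]
top short_tube_center 0.54 [137. 247.  62.  59.] [0.509 0.27  0.02 ]
top short_tube_center 0.28 [411. 274.  30.  34.] [ 0.474 -0.225  0.02 ]
top twin_prop_center 0.91 [272. 269.  46.  42.] [0.474 0.024 0.035]
top ring_nest_seat 0.7 [138. 246.  62.  58.] [0.511 0.27  0.015]
top post_nest_seat 0.58 [131. 307.  63.  52.] [0.401 0.274 0.015]
top post_nest_seat 0.57 [318. 211.  40.  44.] [ 0.586 -0.055  0.015]
top frame_nest_seat 0.87 [142. 193.  62.  48.] [0.611 0.272 0.015]
scene cup_center 0.68 [292. 250.  34.  52.] [ 0.48  -0.092  0.035]
scene lid_center 0.83 [228. 307.  37.  34.] [ 0.596 -0.202  0.02 ]
scene tube_center 0.65 [148. 308.  36.  59.] [ 0.612 -0.322  0.045]
scene prop_center 0.95 [218. 251.  31.  50.] [ 0.47  -0.221  0.035]
scene prop_center 0.38 [473. 225.  65.  44.] [0.438 0.259 0.035]
scene wide_lid_center 0.94 [320. 304.  50.  33.] [ 0.603 -0.054  0.02 ]
scene wide_lid_center 0.67 [495. 259.  70.  44.] [0.523 0.273 0.02 ]
scene short_tube_center 0.95 [384. 305.  44.  43.] [0.616 0.047 0.02 ]
scene twin_prop_center 0.61 [352. 248.  48.  50.] [0.483 0.017 0.035]
scene ring_nest_seat 0.83 [492. 262.  74.  48.] [0.523 0.269 0.015]
scene post_nest_seat 0.94 [475. 225.  67.  43.] [0.412 0.277 0.015]
scene frame_nest_seat 0.67 [518. 300.  80.  51.] [0.624 0.275 0.015]
```

The top view shows the tray at left, with the frame at (140,188), the ring at (135,246) and the post at (125,302). The wanted parts are the cup (336,270), lid (400,213), tube (470,195) and prop (412,275). The scene view agrees with this. Next I refine the poses by fitting projected models to the masks.

```bash
cat >> h.py <<'E'
from scipy.optimize import minimize
def cyl(d,z0,z1):
    t=np.linspace(0,2*np.pi,40);return np.vstack([np.c_[d/2*np.cos(t),d/2*np.sin(t),0*t+z] for z in(z0,z1)])
def box(a,b,z0,z1): return np.array([[sx*a/2,sy*b/2,z] for sx in(-1,1) for sy in(-1,1) for z in(z0,z1)])
M=dict(cup_center=cyl(.06,0,.07),lid_center=np.vstack([cyl(.06,.008,.014),cyl(.032,0,.01),cyl(.018,.014,.04)]),tube_center=cyl(.044,0,.09),
 prop_center=box(.04,.04,0,.07),wide_lid_center=np.vstack([cyl(.08,.008,.014),cyl(.018,.014,.04)]),short_tube_center=cyl(.062,0,.04),twin_prop_center=box(.04,.066,0,.07),tray=box(.345,.13,0,.022))
def hullmask(pts):
    m=np.zeros((960,1280),np.uint8);cv2.fillConvexPoly(m,cv2.convexHull(np.round(pts*2).astype(np.int32)),1);return m
def fit(model,obs,x0):
    # obs: list of (cam,mask)
    hm=[]
    for c,m in obs:
        hm.append(hullmask(np.argwhere(m)[:,::-1]+.0))
    def cost(p):
        P=np.c_[R.from_euler('z',p[2]).apply(model)[:,:2]+p[:2],model[:,2]]
        e=0
        for (c,_),h in zip(obs,hm):
            g=hullmask(proj(c,P));e+=1-(g&h).sum()/max(1,(g|h).sum())
        return e
    best=None
    for a in(0,.4,.8,1.2):
        s=minimize(cost,[x0[0],x0[1],x0[2]+a],method='Nelder-Mead',options=dict(initial_simplex=np.array([x0[0],x0[1],x0[2]+a])+np.array([[0,0,0],[.01,0,0],[0,.01,0],[0,0,.3]]),xatol=1e-4,fatol=1e-4))
        if best is None or s.fun<best.fun:best=s
    return best.x,best.fun
def big(m):
    n,l,st,_=cv2.connectedComponentsWithStats(m.astype(np.uint8));return l==1+np.argmax(st[1:,4])
E
python3 - <<'E'
from h import *
C={n:r.camera(n) for n in("top","scene")}
X0=dict(cup_center=(.475,-.092),lid_center=(.585,-.203),tube_center=(.613,-.323),prop_center=(.47,-.222),wide_lid_center=(.59,-.055),short_tube_center=(.616,.047),twin_prop_center=(.475,.022))
for k,x in X0.items():
    for use in(("top",),("scene",),("top","scene")):
        obs=[]
        for n in use:
            for o in r.outline_of(k,n):
                b=o["bbox"]
                if np.hypot(*(at_z(C[n],[b[:2]],H[k])[0][:2]-x))<.03: obs.append((C[n],o["mask"]));break
        if obs: p,f=fit(M[k],obs,(*x,0));print(k,use,len(obs),np.round(p,4),round(f,3))
obs=[]
for n in C:
    i=C[n]["img"];h=cv2.cvtColor(i,cv2.COLOR_RGB2HSV)
    m=(h[...,0]>100)&(h[...,0]<130)&(h[...,1]>120)&(h[...,2]>35)
    if n=="top": m[:,:80]=0;m[:,200:]=0
    else: m[:190]=0;m[:,:400]=0;m[:,590:]=0
    m=big(cv2.morphologyEx(m.astype(np.uint8),cv2.MORPH_CLOSE,np.ones((5,5))));obs.append((C[n],m))
for o in([obs[0]],[obs[1]],obs):
    p,f=fit(M["tray"],o,(.51,.27,0));print("tray",np.round(p,4),round(f,3))
    for s in(-.106,0,.106): print(np.round(p[:2]+s*np.array([np.cos(p[2]),np.sin(p[2])]),4))
E
```

```text
cup_center ('top',) 1 [ 0.4746 -0.086   0.8193] 0.036
cup_center ('scene',) 1 [ 0.4755 -0.0864  0.4445] 0.041
cup_center ('top', 'scene') 2 [ 0.4753 -0.0864 -0.0323] 0.083
lid_center ('top',) 1 [ 0.5881 -0.2039  0.492 ] 0.025
lid_center ('scene',) 1 [ 0.5885 -0.2038  0.8034] 0.084
lid_center ('top', 'scene') 2 [ 0.5882 -0.2042  0.2127] 0.112
tube_center ('top',) 1 [ 0.6116 -0.3205  1.1383] 0.055
tube_center ('scene',) 1 [ 0.613  -0.3208  1.3979] 0.033
tube_center ('top', 'scene') 2 [ 0.6121 -0.3212  0.9369] 0.098
prop_center ('top',) 1 [ 0.4697 -0.2201  0.6496] 0.058
prop_center ('scene',) 1 [ 0.472  -0.2198  0.5117] 0.049
prop_center ('top', 'scene') 2 [ 0.4698 -0.2198  0.6396] 0.13
wide_lid_center ('top',) 1 [ 0.5871 -0.0549  0.8214] 0.04
wide_lid_center ('scene',) 1 [ 0.5878 -0.0551  1.0742] 0.08
wide_lid_center ('top', 'scene') 2 [ 0.5876 -0.0554  0.5518] 0.124
short_tube_center ('top',) 1 [0.6136 0.0472 1.3658] 0.058
short_tube_center ('scene',) 1 [0.6141 0.0469 0.1905] 0.045
short_tube_center ('top', 'scene') 2 [0.6137 0.047  0.9832] 0.103
twin_prop_center ('top',) 1 [0.4732 0.0235 0.5245] 0.028
twin_prop_center ('scene',) 1 [0.4763 0.023  0.5663] 0.033
twin_prop_center ('top', 'scene') 2 [0.4733 0.0234 0.5277] 0.082
tray [0.5372 0.2762 0.0391] 0.638
[0.4312 0.272 ]
[0.5372 0.2762]
[0.6431 0.2803]
tray [ 0.5095  0.2755 -0.0383] 0.079
[0.4035 0.2795]
[0.5095 0.2755]
[0.6154 0.2714]
tray [ 0.5091  0.2754 -0.0164] 0.721
[0.4031 0.2771]
[0.5091 0.2754]
[0.615  0.2737]
```

```bash
python3 -m pendant '[[0,0,0,0.12],[0,0,0,0.12],[0,0,0,0.11],[0,0,0,0],[0,0,0,0]]' 1 15
```

```text
time: 3.12
ee_pos: [0.2143, -0.5871, 0.2336]
eef_rot: [1.0, 0.002, -0.0, 0.0]
ft_force: [0.4, 0.4, 0.8]
width: 0.0871
grip_force: 0.0
```

```bash
python3 - <<'E'
from h import *
c=r.camera("top");i=c["img"]
h=cv2.cvtColor(i,cv2.COLOR_RGB2HSV)
m=(h[...,0]>95)&(h[...,0]<135)&(h[...,1]>90)
m[:,:85]=0;m[:,190:]=0;m[:140]=0;m[360:]=0
m=big(cv2.morphologyEx(m.astype(np.uint8),cv2.MORPH_CLOSE,np.ones((5,5))))
p,f=fit(M["tray"],[(c,m)],(.51,.27,0));print("tray",np.round(p,4),round(f,3))
for s in(-.106,0,.106): print(np.round(p[:2]+s*np.array([np.cos(p[2]),np.sin(p[2])]),4))
for k,x in(("ring_nest_seat",cyl(.092,.015,.029)),("frame_nest_seat",box(.072,.072,.015,.029))):
    pass
v=m.astype(np.uint8)*255
P=np.c_[R.from_euler('z',p[2]).apply(M["tray"])[:,:2]+p[:2],M["tray"][:,2]]
im=i[:,:,::-1].copy();cv2.polylines(im,[cv2.convexHull(proj(c,P).astype(np.int32))],1,(0,255,0),1)
for s,d in((0,.092),(.106,.072),(-.106,.016)):
    q=p[:2]+s*np.array([np.cos(p[2]),np.sin(p[2])]);z=.029 if s>=0 else .065
    t=cyl(d,z,z)[:40] if s<=0 else R.from_euler('z',p[2]).apply(box(d,d,z,z)[[0,2,6,4]])
    cv2.polylines(im,[proj(c,np.c_[t[:,:2]+q,t[:,2]]).astype(np.int32)],1,(0,0,255),1)
cv2.imwrite("pics/tray.png",cv2.resize(im[140:360,60:230],None,fx=2.6,fy=2.6))
c=r.camera("wrist");print(c["xyz"],c["attitude"]);cv2.imwrite("pics/w0.png",c["img"][:,:,::-1])
E
```

```text
tray [0.5105 0.2754 0.0136] 0.06
[0.4045 0.2739]
[0.5105 0.2754]
[0.6165 0.2768]
[ 0.28249116 -0.58629345  0.38467615] [ 0.70270852 -0.70002863 -0.08966409  0.09011664]
```

View pics/tray.png

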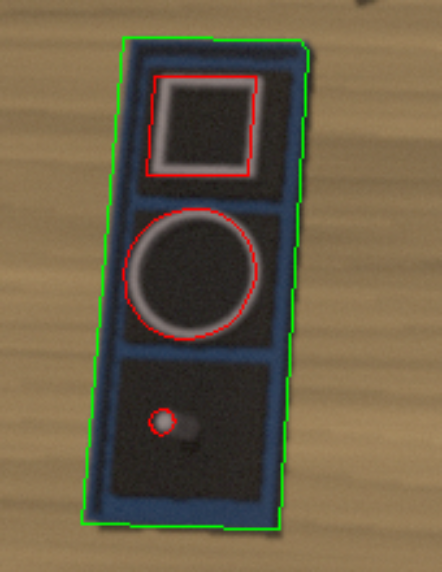

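The overlay matches. The ring, centred near (195,273) in the crop, and the post fit within about 2 mm, while the frame sits about 3 mm further right than drawn, so the tray yaw is slightly negative. I use ring (.510,.2745), post (.404,.276) and frame (.616,.273). Tube first.

```bash
python3 -m pendant '[[0.033,-0.022,0,0],[0.033,-0.022,0,0],[0.033,-0.022,0,0],[0.033,-0.022,0,0],[0.033,-0.022,0,0],[0.033,-0.022,0,0]]' >/dev/null; python3 -m pendant '[[0.033,-0.022,0,0],[0.033,-0.022,0,0],[0.033,-0.022,0,0],[0.033,-0.022,0,0],[0.033,-0.022,0,0],[0.033,-0.022,0,0],[0,0,0,0],[0,0,0,0]]'
python3 - <<'E'
from h import *
c=r.camera("wrist");cv2.imwrite("pics/w1.png",c["img"][:,:,::-1])
for o in r.outline_of("tube_center","wrist")[:1]: print(o["score"],fit(M["tube_center"],[(c,o["mask"])],(.612,-.321,0)))
E
```

```text
time: 4.38
ee_pos: [0.6123, -0.3202, 0.2328]
eef_rot: [1.0, 0.004, -0.0, -0.001]
ft_force: [-1.0, -1.6, -0.7]
width: 0.0868
grip_force: 0.0
0.9 (array([ 0.61140584, -0.32096573,  0.85618643]), np.float64(0.038175237314757915))
```

```bash
python3 -m pendant '[[-0.001,0.001,0.03,0],[0,0,0.035,0],[0,0,0.035,0],[0,0,0.035,0],[0,0,0.02,0],[0,0,0.015,0],[0,0,0,0],[0,0,0,0]]' 1 20; python3 -m pendant '[[0,0,0,0],[0,0,0,0],[0,0,0,0],[0,0,0,0],[0,0,0,0],[0,0,0,0]]' 0 20;  python3 -m pendant '[[0,0,-0.005,0],[0,0,-0.02,0],[0,0,-0.035,0],[0,0,-0.035,0],[0,0,-0.035,0],[0,0,0,0],[0,0,0,0]]'
```

```text
time: 5.15
ee_pos: [0.6081, -0.3256, 0.0636]
eef_rot: [1.0, -0.001, -0.001, 0.0]
ft_force: [-0.1, -0.4, 0.3]
width: 0.087
grip_force: 0.0
time: 5.65
ee_pos: [0.6094, -0.3243, 0.0639]
eef_rot: [1.0, -0.0, 0.0, 0.0]
ft_force: [0.6, 0.5, -0.1]
width: 0.0546
grip_force: 0.0
time: 6.23
ee_pos: [0.6104, -0.3246, 0.1966]
eef_rot: [1.0, -0.0, 0.002, 0.001]
ft_force: [-0.5, -0.3, -2.2]
width: 0.0424
grip_force: 20.0
```

```bash
cat >> h.py <<'E'
def held(k,cams=("scene","top"),h=None):
    s=r.read_state();e=np.array(s["ee_pos"]);print("ee",np.round(e,4),"w",s["width"])
    for n in cams:
        c=r.camera(n);im=c["img"][:,:,::-1].copy()
        o=r.outline_of(k,n)
        if not o: print(n,"none");continue
        o=o[0];hm=hullmask(np.argwhere(o["mask"])[:,::-1]+.0)
        def cost(p):
            g=hullmask(proj(c,M[k]+p));return 1-(g&hm).sum()/max(1,(g|hm).sum())
        z0=max(0,e[2]-.07)
        q=minimize(cost,[e[0],e[1],z0],method='Nelder-Mead',options=dict(initial_simplex=np.array([e[0],e[1],z0])+np.array([[0,0,0],[.01,0,0],[0,.01,0],[0,0,.02]])))
        print(n,round(o["score"],2),np.round(o["bbox"]),"base",np.round(q.x,4),round(q.fun,3))
E
python3 - <<'E'
from h import *
held("tube_center",("scene",))
c=r.camera("scene");cv2.imwrite("pics/s1.png",cv2.resize(c["img"][100:400,40:340,::-1],None,fx=2,fy=2))
E
```

```text
ee [ 0.6104 -0.3246  0.1966] w 0.04242349780693634
scene 0.85 [132. 250.  44.  70.] base [ 0.6145 -0.3235  0.1139] 0.033
```

View pics/s1.png

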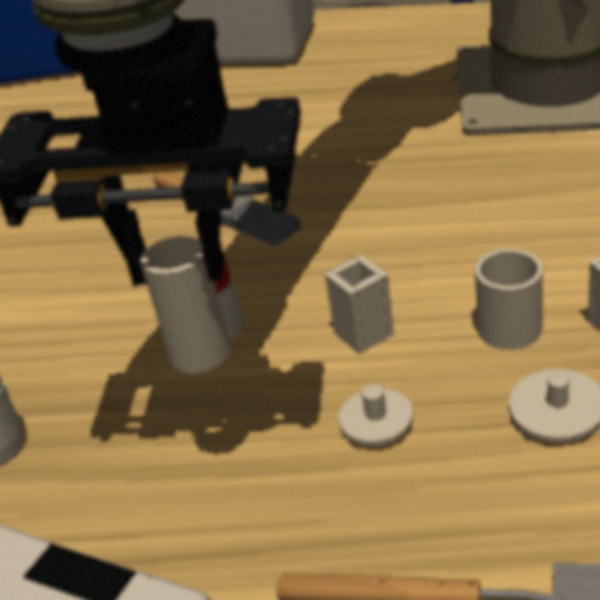

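The crop shows the tube held upright near its top at (175,300), about 80 mm of it below the TCP. Carry it to the post.

```bash
python3 -m pendant '[[0,0,-0.01,0],[-0.005,-0.015,-0.01,0],[-0.0105,-0.03,0,0],[-0.0105,-0.03,0,0],[-0.0105,-0.03,0,0],[-0.0105,-0.03,0,0],[-0.0105,-0.03,0,0],[-0.0105,-0.03,0,0]]' 0 30; python3 -m pendant '[[-0.0105,-0.03,0,0],[-0.0105,-0.03,0,0],[-0.0105,-0.03,0,0],[-0.0105,-0.03,0,0],[-0.0105,-0.03,0,0],[-0.0105,-0.03,0,0],[-0.0105,-0.03,0,0],[-0.0105,-0.03,0,0]]' ; python3 -m pendant '[[-0.0105,-0.03,0,0],[-0.0105,-0.03,0,0],[-0.0105,-0.03,0,0],[-0.0105,-0.03,0,0],[-0.0095,-0.03,0,0],[-0.005,-0.015,0,0],[0,0,0,0],[0,0,0,0]]'
python3 - <<'E'
from h import *
held("tube_center")
for n in("scene","wrist"):
    c=r.camera(n);cv2.imwrite(f"pics/{n}2.png",c["img"][:,:,::-1])
E
```

```text
time: 7.05
ee_pos: [0.5403, -0.1278, 0.2134]
eef_rot: [1.0, -0.0, -0.0, 0.0]
ft_force: [1.5, 0.1, -1.0]
width: 0.0423
grip_force: 30.0
time: 7.72
ee_pos: [0.4564, 0.1121, 0.2136]
eef_rot: [1.0, -0.0, -0.0, 0.0]
ft_force: [0.7, 0.4, -0.9]
width: 0.0425
grip_force: 29.9
time: 8.38
ee_pos: [0.4004, 0.2763, 0.2134]
eef_rot: [1.0, 0.001, -0.0, 0.0]
ft_force: [1.1, -0.3, -1.7]
width: 0.0426
grip_force: 30.0
ee [0.4004 0.2763 0.2134] w 0.04257404261632068
scene 0.95 [491. 151.  32.  58.] base [0.4071 0.2756 0.132 ] 0.053
top none
```

View pics/wrist2.png

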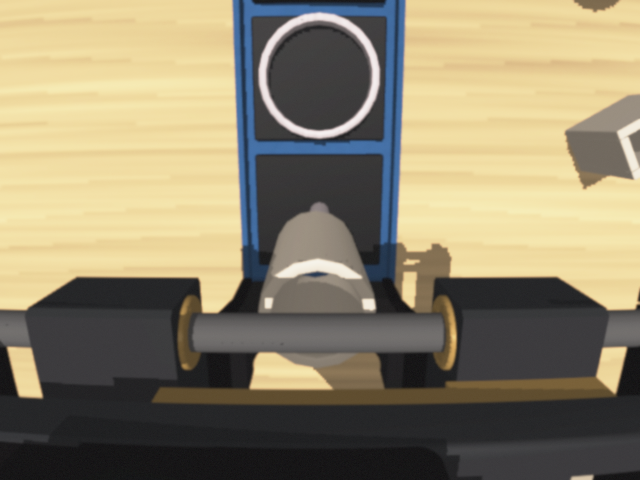

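The wrist view shows the ring centred at (319,75), the post top just past the tube's foot at (319,207), and the tray edges parallel to tool x. I compute the seats from this view.

```bash
python3 - <<'E'
from h import *
c=r.camera("wrist")
print("ring",at_z(c,[(319,14),(319,137),(260,75),(379,75),(319,76)],.029))
print("post far edge",at_z(c,[(319,203)],.065))
print("tray l/r rim",at_z(c,[(236,20),(404,20),(243,140),(398,140),(253,155),(384,155)],.022))
print("divider/plate edges",at_z(c,[(250,140),(385,140),(320,141),(320,155),(320,14)],.015))
print(np.round(proj(c,[[.4034,.2763,.132],[.4034+.022,.2763,.132],[.404,.276,.065],[.404,.276,.015],[.510,.2745,.029]])))
E
```

```text
ring [[0.55424204 0.2732694  0.029     ]
 [0.46496962 0.27334871 0.029     ]
 [0.51110682 0.31768182 0.029     ]
 [0.51098263 0.22816218 0.029     ]
 [0.51010526 0.27331258 0.029     ]]
post far edge [[0.41940024 0.27359744 0.065     ]]
tray l/r rim [[0.55236321 0.33575403 0.022     ]
 [0.55223215 0.20913562 0.022     ]
 [0.46287744 0.33343437 0.022     ]
 [0.46268793 0.2107485  0.022     ]
 [0.45107642 0.32588776 0.022     ]
 [0.45088975 0.22151204 0.022     ]]
divider/plate edges [[0.46269157 0.3289441  0.015     ]
 [0.46249079 0.21998358 0.015     ]
 [0.46161544 0.27245985 0.015     ]
 [0.45045628 0.27246195 0.015     ]
 [0.55777538 0.27241587 0.015     ]]
[[315. 250.]
 [315. 212.]
 [316. 224.]
 [316. 211.]
 [317.  76.]]
```

```bash
python3 -m pendant '[[-0.0015,0.001,0.02,0],[0,0,0.025,0],[0,0,0.02,0],[0,0,0.02,0],[0,0,0.01,0],[0,0,0.005,0],[0,0,0,0],[0,0,0,0]]' ; python3 -m pendant '[[0,0,0.004,0],[0,0,0.003,0],[0,0,0,0],[0,0,0,0]]'
python3 - <<'E'
from h import *
held("tube_center",("scene",))
print(r.read_state()["ft_force"])
E
```

```text
time: 9.4
ee_pos: [0.3998, 0.275, 0.1143]
eef_rot: [1.0, -0.0, 0.0, -0.0]
ft_force: [-0.0, 0.2, -1.4]
width: 0.0426
grip_force: 30.0
time: 9.73
ee_pos: [0.3994, 0.2748, 0.1066]
eef_rot: [1.0, -0.0, 0.0, 0.0]
ft_force: [0.8, -0.3, -1.5]
width: 0.0423
grip_force: 30.0
ee [0.3994 0.2748 0.1066] w 0.04231857621199519
scene 0.79 [479. 200.  33.  52.] base [0.4061 0.2736 0.0231] 0.075
[ 1.02029008  0.35861294 -0.70551411]
```

Base is about 8 mm above the plate with no side force. I creep down to contact.

```bash
python3 -m pendant '[[0,0,0.003,0],[0,0,0.002,0],[0,0,0,0]]'; python3 -m pendant '[[0,0,0.002,0],[0,0,0.0,0]]' | grep -E "pos|ft"; python3 -m pendant '[[0,0,0.0015,0],[0,0,0.0,0]]'| grep -E "pos|ft";
```

```text
time: 10.08
ee_pos: [0.3992, 0.2746, 0.101]
eef_rot: [1.0, -0.0, -0.0, 0.0]
ft_force: [0.1, 0.4, -1.1]
width: 0.0425
grip_force: 30.0
ee_pos: [0.3993, 0.2747, 0.0992]
ft_force: [0.2, -0.3, -0.5]
ee_pos: [0.3993, 0.2747, 0.0978]
ft_force: [-0.0, -0.0, -1.0]
```

```bash
for i in 1; do python3 -m pendant '[[0,0,0.002,0],[0,0,0.0,0]]' | grep -E "pos|ft"; python3 -m pendant '[[0,0,0.0015,0],[0,0,0.0,0]]'| grep -E "pos|ft"; done; python3 - <<'E'
from h import *
held("tube_center",("scene",))
E
```

```text
ee_pos: [0.3995, 0.2749, 0.0959]
ft_force: [0.7, 0.4, -1.7]
ee_pos: [0.4, 0.2753, 0.0955]
ft_force: [-1.9, -0.5, 9.6]
ee [0.4    0.2753 0.0955] w 0.042554012718886584
scene 0.65 [478. 207.  33.  48.] base [0.406  0.2749 0.0141] 0.073
```

Contact at 9.6 N. Release and rise.

```bash
python3 -m pendant '[[0,0,0,0],[0,0,0,0],[0,0,0,0],[0,0,0,0],[0,0,0,0],[0,0,0,0]]' 0.9;  python3 -m pendant '[[0,0,-0.01,0],[0,0,-0.02,0],[0,0,-0.03,0],[0,0,-0.03,0],[0,0,-0.03,0],[0,0,0,0],[0,0,0,0]]' 1
python3 - <<'E'
from h import *
c=r.camera("wrist");o=r.outline_of("tube_center","wrist")[0];m=M["tube_center"]+[0,0,.015];print(fit(m,[(c,o["mask"])],(.404,.275,0)))
c=r.camera("scene");o=r.outline_of("tube_center","scene")[0];print(fit(m,[(c,o["mask"])],(.404,.275,0)))
c=r.camera("wrist");cv2.imwrite("pics/w3.png",c["img"][:,:,::-1])
E
```

```text
time: 11.35
ee_pos: [0.3994, 0.2747, 0.0944]
eef_rot: [1.0, -0.0, -0.0, 0.0]
ft_force: [0.4, -0.0, -0.2]
width: 0.0735
grip_force: 0.0
time: 11.93
ee_pos: [0.4002, 0.2754, 0.2167]
eef_rot: [1.0, -0.0, 0.002, -0.001]
ft_force: [-0.4, 0.5, 0.0]
width: 0.0873
grip_force: 0.0
(array([0.40399142, 0.27628787, 0.80853622]), np.float64(0.02833556448014274))
(array([0.40473343, 0.2753163 , 1.32565974]), np.float64(0.07777777777777772))
```

View pics/w3.png

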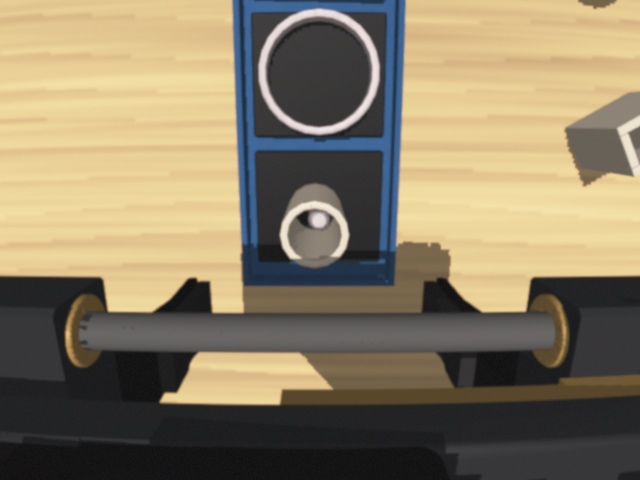

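The tube stands over the post: its rim is at (314,235) and the post top at (318,218) is inside it. Now the cup.

```bash
python3 -m pendant '[[0.0068,0.0329,0,0],[0.0068,0.0329,0,0],[0.0068,0.0329,0,0],[0.0068,0.0329,0,0],[0.0068,0.0329,0,0],[0.0068,0.0329,0,0],[0.0068,0.0329,0,0],[0.0068,0.0329,0,0]]' 0.93 >/dev/null; python3 -m pendant '[[0.0068,0.0329,0,0],[0.0068,0.0329,0,0],[0.0068,0.0329,0,0],[0,0,0.02,0],[0,0,0.02,0],[0,0,0,0],[0,0,0,0]]'
python3 - <<'E'
from h import *
c=r.camera("wrist")
for o in r.outline_of("cup_center","wrist")[:1]: print(o["score"],fit(M["cup_center"],[(c,o["mask"])],(.475,-.086,0)))
E
```

```text
time: 13.43
ee_pos: [0.4732, -0.0867, 0.1736]
eef_rot: [1.0, 0.0, -0.002, -0.0]
ft_force: [0.4, 1.2, 1.1]
width: 0.0805
grip_force: 0.0
0.72 (array([ 0.47501371, -0.08632554,  0.22981256]), np.float64(0.047842989716578854))
```

```bash
python3 -m pendant '[[0.003,0,0.025,0],[0,0,0.03,0],[0,0,0.03,0],[0,0,0.025,0],[0,0,0.015,0],[0,0,0.004,0],[0,0,0,0],[0,0,0,0]]'; python3 -m pendant '[[0,0,0,0],[0,0,0,0],[0,0,0,0],[0,0,0,0],[0,0,0,0],[0,0,0,0],[0,0,0,0]]' 0 30;  python3 -m pendant '[[0,0,-0.005,0],[0,0,-0.02,0],[0,0,-0.03,0],[0,0,-0.035,0],[0,0,-0.035,0],[0,0,-0.02,0],[0,0,0,0],[0,0,0,0]]'
```

```text
time: 14.2
ee_pos: [0.4782, -0.0871, 0.047]
eef_rot: [1.0, 0.0, 0.001, 0.0]
ft_force: [-0.4, 0.6, -0.1]
width: 0.0805
grip_force: 0.0
time: 14.78
ee_pos: [0.4774, -0.0872, 0.046]
eef_rot: [1.0, -0.0, 0.0, 0.0]
ft_force: [-1.6, -0.4, 6.3]
width: 0.0583
grip_force: 29.9
time: 15.45
ee_pos: [0.4774, -0.0872, 0.1913]
eef_rot: [1.0, -0.0, 0.001, 0.0]
ft_force: [0.2, 0.1, -2.1]
width: 0.0581
grip_force: 29.9
```

```bash
python3 -m pendant '[[0.0015,-0.015,0,0],[0.0029,-0.0301,0,0],[0.0029,-0.0301,0,0],[0.0029,-0.0301,0,0],[0.0029,-0.0301,0,0],[0.0029,-0.0301,0,0],[0.0029,-0.0301,0,0],[0.0029,-0.0301,0,0]]' >/dev/null; python3 -m pendant '[[0.0029,-0.0301,0,0],[0.0029,-0.0301,0,0],[0.0029,-0.0301,0,0],[0.0029,-0.0301,0,0],[0.0015,-0.015,0,0],[0,0,0,0],[0,0,0,0]]'
python3 - <<'E'
from h import *
held("cup_center",("scene",))
c=r.camera("wrist");cv2.imwrite("pics/w4.png",c["img"][:,:,::-1])
E
```

```text
time: 16.7
ee_pos: [0.511, 0.2743, 0.1885]
eef_rot: [1.0, 0.001, -0.002, 0.001]
ft_force: [-0.1, 0.4, -1.5]
width: 0.0582
grip_force: 29.9
ee [0.511  0.2743 0.1885] w 0.058226849430557295
scene 0.95 [513. 183.  44.  55.] base [0.4907 0.2854 0.1301] 0.063
```

View pics/w4.png

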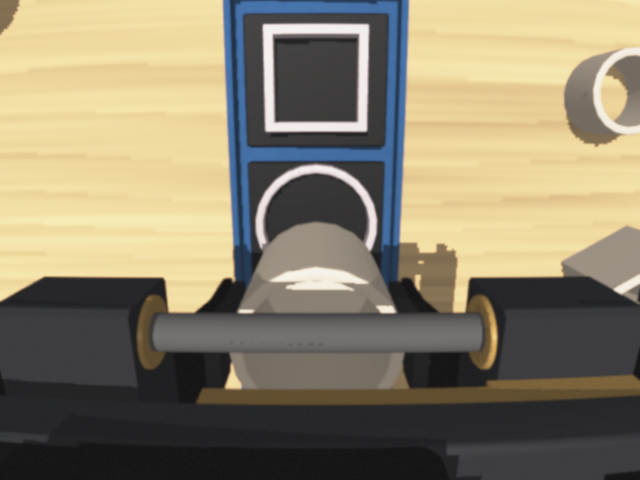

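The wrist view shows the cup (column about 318) centred over the ring (column 316), with the frame centred at (316,78). Lower it.

```bash
python3 -m pendant '[[0.001,0,0.02,0],[0,0,0.025,0],[0,0,0.025,0],[0,0,0.025,0],[0,0,0.012,0],[0,0,0.008,0],[0,0,0,0],[0,0,0,0]]'| grep -E "pos|ft" ; python3 -m pendant '[[0,0,0.003,0],[0,0,0.002,0],[0,0,0,0]]'| grep -E "pos|ft"; python3 -m pendant '[[0,0,0.002,0],[0,0,0.001,0],[0,0,0,0]]'| grep -E "pos|ft"
```

```text
ee_pos: [0.5136, 0.2739, 0.0764]
ft_force: [0.8, 0.1, -0.7]
ee_pos: [0.5134, 0.2741, 0.0709]
ft_force: [-0.0, -0.3, -0.6]
ee_pos: [0.513, 0.2739, 0.0674]
ft_force: [-0.3, 0.3, -2.1]
```

```bash
python3 -m pendant '[[-0.001,0,0.002,0],[0,0,0.001,0],[0,0,0,0]]'| grep -E "pos|ft" ; python3 -m pendant '[[0,0,0.001,0],[0,0,0.001,0],[0,0,0,0]]'| grep -E "pos|ft"; python3 -m pendant '[[0,0,0.001,0],[0,0,0,0]]'| grep -E "pos|ft"
```

```text
ee_pos: [0.5119, 0.2739, 0.0642]
ft_force: [0.7, 0.9, -2.4]
ee_pos: [0.512, 0.2739, 0.0623]
ft_force: [-0.0, -0.5, -1.5]
ee_pos: [0.5121, 0.2739, 0.0614]
ft_force: [0.2, 0.2, -1.2]
```

```bash
python3 -m pendant '[[0,0,0.001,0],[0,0,0,0]]'| grep -E "pos|ft"; python3 -m pendant '[[0,0,0.001,0],[0,0,0,0]]'| grep -E "pos|ft"
```

```text
ee_pos: [0.5121, 0.274, 0.0611]
ft_force: [-2.5, -2.2, 5.5]
ee_pos: [0.5122, 0.274, 0.0611]
ft_force: [-6.4, -4.4, 15.4]
```

Contact. Release, rise and measure the cup.

```bash
python3 -m pendant '[[0,0,0,0],[0,0,0,0],[0,0,0,0],[0,0,0,0],[0,0,0,0],[0,0,0,0]]' 0.9|grep -E "pos|ft|width";  python3 -m pendant '[[0,0,-0.01,0],[0,0,-0.02,0],[0,0,-0.03,0],[0,0,-0.035,0],[0,0,-0.035,0],[0,0,-0.02,0],[0,0,0,0],[0,0,0,0]]'
python3 - <<'E'
from h import *
m=M["cup_center"]+[0,0,.015]
for n in("wrist","scene"):
    c=r.camera(n);cv2.imwrite(f"pics/{n}5.png",c["img"][:,:,::-1])
    for o in r.outline_of("cup_center",n)[:1]: print(n,o["score"],fit(m,[(c,o["mask"])],(.51,.274,0)))
E
```

```text
ee_pos: [0.5121, 0.274, 0.0594]
ft_force: [0.6, -0.3, -0.3]
width: 0.0779
time: 20.18
ee_pos: [0.5126, 0.2744, 0.2113]
eef_rot: [1.0, -0.0, 0.001, -0.001]
ft_force: [0.1, 0.6, -0.1]
width: 0.0781
grip_force: 0.0
wrist 0.7 (array([0.50936479, 0.27456796, 0.94364003]), np.float64(0.024327407898126707))
scene 0.59 (array([0.51044704, 0.27281713, 1.46775717]), np.float64(0.05896331501559482))
```

View pics/wrist5.png

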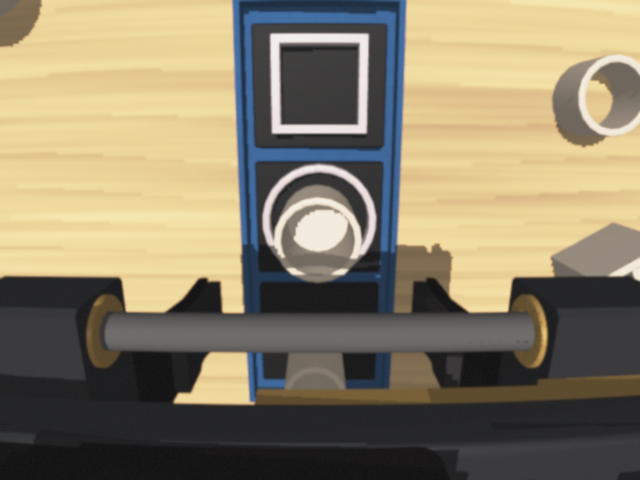

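The cup stands inside the ring: rim at (318,232), ring centre at (319,218), measured within 1 mm of the seat. Now the lid.

```bash
python3 -m pendant '[[0.0054,0.0342,0,0],[0.0054,0.0342,0,0],[0.0054,0.0342,0,0],[0.0054,0.0342,0,0],[0.0054,0.0342,0,0],[0.0054,0.0342,0,0],[0.0054,0.0342,0,0]]' 0.55 >/dev/null; python3 -m pendant '[[0.0054,0.0342,0,0],[0.0054,0.0342,0,0],[0.0054,0.0342,0,0],[0.0054,0.0342,0,0],[0.0054,0.0342,0,0],[0.0054,0.0342,0,0],[0.0054,0.0342,0,0],[0,0,0.03,0]]' >/dev/null; python3 -m pendant '[[0,0,0.04,0],[0,0,0.02,0],[0,0,0,0],[0,0,0,0]]'
python3 - <<'E'
from h import *
c=r.camera("wrist")
for o in r.outline_of("lid_center","wrist")[:1]: print(o["score"],o["bbox"],fit(M["lid_center"],[(c,o["mask"])],(.588,-.204,0)))
E
```

```text
time: 21.97
ee_pos: [0.5868, -0.2045, 0.1184]
eef_rot: [1.0, 0.0, -0.001, -0.001]
ft_force: [0.7, 0.3, 1.4]
width: 0.048
grip_force: 0.0
0.76 [318.6, 241.8, 93.5, 93.2] (array([ 0.58692732, -0.20434686,  1.38543078]), np.float64(0.027724431718984643))
```

```bash
python3 -m pendant '[[0.001,0,0.025,0],[0,0,0.03,0],[0,0,0.02,0],[0,0,0.01,0],[0,0,0,0],[0,0,0,0]]'; python3 - <<'E'
from h import *
c=r.camera("wrist");cv2.imwrite("pics/w6.png",c["img"][:,:,::-1])
E
```

```text
time: 22.57
ee_pos: [0.5896, -0.205, 0.0361]
eef_rot: [1.0, -0.0, 0.001, 0.0]
ft_force: [0.2, 0.7, 0.5]
width: 0.0478
grip_force: 0.0
```

View pics/w6.png

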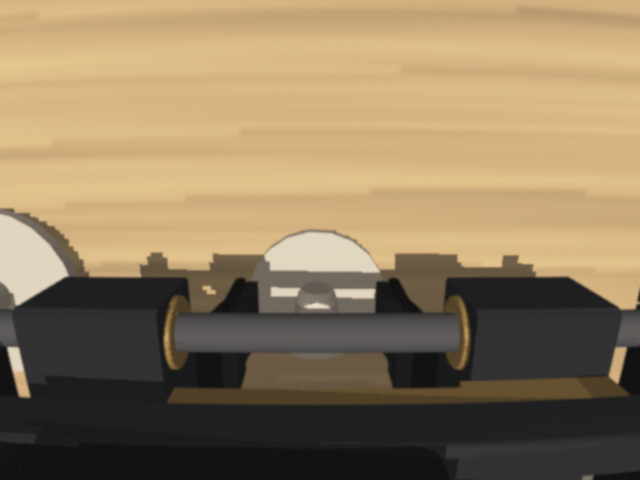

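The knob at (318,298) is centred between the fingers. Go down 7 mm and grip.

```bash
python3 -m pendant '[[-0.0015,0,0.004,0],[0,0,0.003,0],[0,0,0,0],[0,0,0,0]]'|grep -E "pos|ft"; python3 -m pendant '[[0,0,0,0],[0,0,0,0],[0,0,0,0],[0,0,0,0],[0,0,0,0],[0,0,0,0],[0,0,0,0],[0,0,0,0]]' 0 25;  python3 -m pendant '[[0,0,-0.004,0],[0,0,-0.015,0],[0,0,-0.03,0],[0,0,-0.035,0],[0,0,-0.035,0],[0,0,-0.03,0],[0,0,0,0],[0,0,0,0]]'
```

```text
ee_pos: [0.5871, -0.2049, 0.0278]
ft_force: [0.4, -0.2, 0.1]
time: 23.62
ee_pos: [0.5871, -0.2049, 0.0276]
eef_rot: [1.0, -0.0, 0.0, 0.0]
ft_force: [0.2, -0.2, 0.2]
width: 0.0174
grip_force: 25.0
time: 24.28
ee_pos: [0.5881, -0.2051, 0.1788]
eef_rot: [1.0, -0.0, 0.002, 0.001]
ft_force: [0.6, 0.6, -1.4]
width: 0.0175
grip_force: 25.0
```

```bash
python3 -m pendant '[[-0.0026,-0.016,0,0],[-0.0052,-0.032,0,0],[-0.0052,-0.032,0,0],[-0.0052,-0.032,0,0],[-0.0052,-0.032,0,0],[-0.0052,-0.032,0,0],[-0.0052,-0.032,0,0],[-0.0052,-0.032,0,0]]' >/dev/null; python3 -m pendant '[[-0.0052,-0.032,0,0],[-0.0052,-0.032,0,0],[-0.0052,-0.032,0,0],[-0.0052,-0.032,0,0],[-0.0052,-0.032,0,0],[-0.0052,-0.032,0,0],[-0.0052,-0.032,0,0],[-0.0026,-0.0155,0,0]]' >/dev/null; python3 -m pendant '[[0,0,0.02,0],[0,0,0.02,0],[0,0,0,0],[0,0,0,0]]'
python3 - <<'E'
from h import *
for n in("wrist","scene"):
    c=r.camera(n);i=c["img"][:,:,::-1];cv2.imwrite(f"pics/{n}7.png",i if n=="wrist" else cv2.resize(i[130:330,400:640],None,fx=3,fy=3))
E
```

```text
time: 25.95
ee_pos: [0.5076, 0.2743, 0.1349]
eef_rot: [1.0, 0.0, -0.002, 0.001]
ft_force: [-0.7, 0.7, -0.8]
width: 0.0172
grip_force: 25.0
```

View pics/scene7.png

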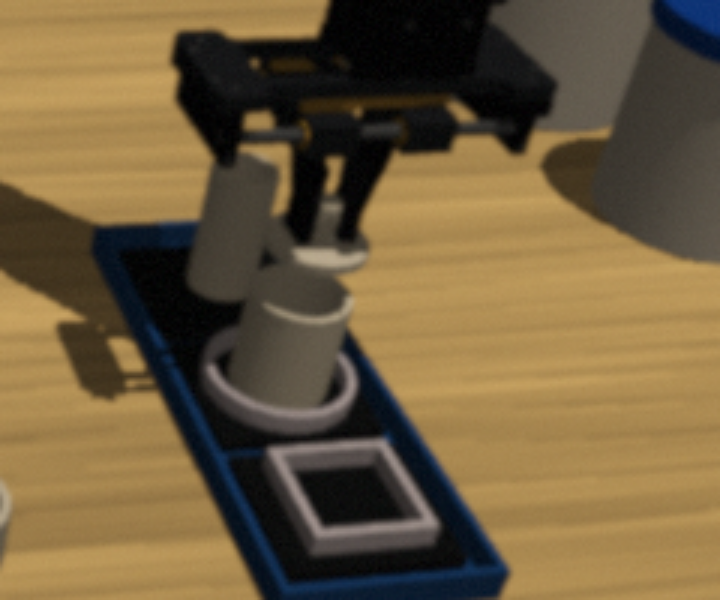

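The crop shows the lid at (328,250), level and above the cup's mouth (300,295), and the tube at (232,230) is clear of the fingers. Lower it to contact.

```bash
python3 -m pendant '[[0.001,0,0.01,0],[0,0,0.008,0],[0,0,0.004,0],[0,0,0,0],[0,0,0,0]]'| grep -E "pos|ft" ; python3 -m pendant '[[0,0,0.002,0],[0,0,0.002,0],[0,0,0,0]]'| grep -E "pos|ft"; python3 -m pendant '[[0,0,0.001,0],[0,0,0.001,0],[0,0,0,0]]'| grep -E "pos|ft"
```

```text
ee_pos: [0.51, 0.2745, 0.1142]
ft_force: [-0.5, 0.8, 0.1]
ee_pos: [0.5101, 0.2746, 0.1103]
ft_force: [0.4, -1.0, -0.4]
ee_pos: [0.5101, 0.2746, 0.1084]
ft_force: [-1.1, 0.3, -0.9]
```

```bash
python3 -m pendant '[[0,0,0.001,0],[0,0,0.001,0],[0,0,0,0]]'| grep -E "pos|ft" ; python3 -m pendant '[[0,0,0.001,0],[0,0,0,0]]'| grep -E "pos|ft"; python3 -m pendant '[[0,0,0.001,0],[0,0,0,0]]'| grep -E "pos|ft"
```

```text
ee_pos: [0.5101, 0.2746, 0.1063]
ft_force: [0.2, -0.6, -1.3]
ee_pos: [0.5101, 0.2747, 0.1054]
ft_force: [0.1, -0.2, -0.9]
ee_pos: [0.5102, 0.2747, 0.1046]
ft_force: [-0.4, -0.3, -1.2]
```

```bash
python3 -m pendant '[[0,0,0.001,0],[0,0,0,0]]'| grep -E "pos|ft" ; python3 -m pendant '[[0,0,0.0007,0],[0,0,0,0]]'| grep -E "pos|ft"
```

```text
ee_pos: [0.5106, 0.2749, 0.1045]
ft_force: [-2.6, -2.0, 9.0]
ee_pos: [0.5108, 0.275, 0.1046]
ft_force: [-4.1, -3.4, 14.1]
```

```bash
python3 -m pendant '[[0,0,-0.0012,0],[0,0,0,0]]'| grep -E "pos|ft"; python3 -m pendant '[[0,0,0,0],[0,0,0,0],[0,0,0,0],[0,0,0,0],[0,0,0,0],[0,0,0,0]]' 0.6|grep -E "pos|ft|width";  python3 -m pendant '[[0,0,-0.01,0],[0,0,-0.02,0],[0,0,-0.03,0],[0,0,-0.035,0],[0,0,-0.025,0],[0,0,0,0],[0,0,0,0]]' 0.9
python3 - <<'E'
from h import *
m=M["lid_center"]+[0,0,.077]
for n in("wrist","scene"):
    c=r.camera(n);i=c["img"][:,:,::-1];cv2.imwrite(f"pics/{n}8.png",i if n=="wrist" else cv2.resize(i[130:330,400:640],None,fx=3,fy=3))
    for o in r.outline_of("lid_center",n)[:1]: print(n,o["score"],fit(m,[(c,o["mask"])],(.51,.274,0)))
E
```

```text
ee_pos: [0.5104, 0.2748, 0.1045]
ft_force: [-1.9, -1.2, 6.8]
ee_pos: [0.5101, 0.2747, 0.1039]
ft_force: [-0.2, -0.0, 0.0]
width: 0.0476
time: 29.13
ee_pos: [0.5108, 0.2752, 0.2262]
eef_rot: [1.0, -0.0, 0.002, -0.001]
ft_force: [-1.2, -0.0, -0.7]
width: 0.0774
grip_force: 0.0
wrist 0.85 (array([0.51050886, 0.27551413, 1.27227922]), np.float64(0.02466637968144636))
```

View pics/scene8.png

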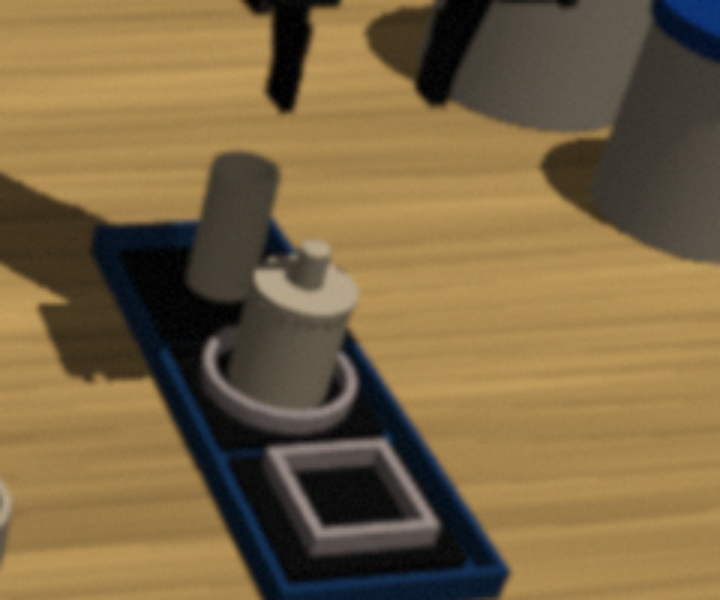

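The lid sits on the cup, disc at (305,290) and knob at (315,262), within about 1 mm of the axis by the wrist fit. Now the prop.

```bash
python3 -m pendant '[[-0.0027,0.033,0,0],[-0.0027,0.033,0,0],[-0.0027,0.033,0,0],[-0.0027,0.033,0,0],[-0.0027,0.033,0,0],[-0.0027,0.033,0,0],[-0.0027,0.033,0,0]]' 0.8 >/dev/null; python3 -m pendant '[[-0.0027,0.033,0,0],[-0.0027,0.033,0,0],[-0.0027,0.033,0,0],[-0.0027,0.033,0,0],[-0.0027,0.033,0,0],[-0.0027,0.033,0,0],[-0.0027,0.033,0,0],[-0.0027,0.033,0,0]]' >/dev/null; python3 -m pendant '[[0,0,0.02,0],[0,0,0.02,0],[0,0,0,0],[0,0,0,0]]'
python3 - <<'E'
from h import *
c=r.camera("wrist");cv2.imwrite("pics/w9.png",c["img"][:,:,::-1]);print(np.round(r.read_state()["joint_positions"],2))
c2=r.camera("scene")
for o in r.outline_of("prop_center","wrist")[:1]:
    obs=[(c,o["mask"])];print(o["score"],fit(M["prop_center"],obs,(.47,-.22,0)))
    obs.append((c2,r.outline_of("prop_center","scene")[0]["mask"]));print(fit(M["prop_center"],obs,(.47,-.22,0)))
E
```

```text
time: 30.92
ee_pos: [0.4687, -0.2198, 0.1829]
eef_rot: [1.0, 0.0, -0.001, -0.001]
ft_force: [-0.3, -0.3, 1.0]
width: 0.0695
grip_force: 0.0
[ 0.54  0.14 -0.21  1.8   0.03  1.2  -1.25]
0.88 (array([ 0.46926837, -0.21911102,  0.66769926]), np.float64(0.017874721517019854))
(array([ 0.46937648, -0.21907411,  0.65073892]), np.float64(0.09973785522718037))
```

View pics/w9.png

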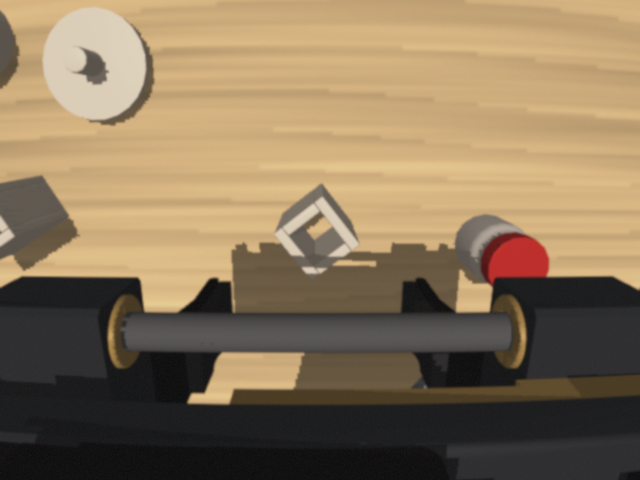

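The prop's top hole is at (320,238), yaw about 0.66. Turn to match, then recheck.

```bash
python3 -m pendant '[[0,0,0.01,-0.11],[0,0,0.01,-0.11],[0,0,0.01,-0.11],[0,0,0.01,-0.11],[0,0,0.01,-0.11],[0,0,0.01,-0.11],[0,0,0,0],[0,0,0,0]]'
python3 - <<'E'
from h import *
s=r.read_state();q=R.from_quat(s["eef_rot"]);x=q.as_matrix()[:,0];print("yaw",np.arctan2(x[1],x[0]))
print(np.round(q.inv().apply(np.array([.4692,-.2192,.045])-s["ee_pos"]),4))
c=r.camera("wrist")
for o in r.outline_of("prop_center","wrist")[:1]: print(o["score"],fit(M["prop_center"],[(c,o["mask"])],(.47,-.22,0)))
E
```

```text
time: 31.78
ee_pos: [0.4698, -0.2203, 0.1246]
eef_rot: [0.947, 0.322, 0.0, 0.0]
ft_force: [-0.7, -0.6, 0.3]
width: 0.0698
grip_force: 0.0
yaw 0.6566039412463525
[ 0.0002 -0.0012  0.0796]
0.6 (array([ 0.46940609, -0.21879279,  0.65960276]), np.float64(0.040358891773753625))
```

```bash
python3 -m pendant '[[0,-0.001,0.02,0],[0,0,0.025,0],[0,0,0.02,0],[0,0,0.01,0],[0,0,0.005,0],[0,0,0,0],[0,0,0,0]]'; python3 -m pendant '[[0,0,0,0],[0,0,0,0],[0,0,0,0],[0,0,0,0],[0,0,0,0],[0,0,0,0],[0,0,0,0],[0,0,0,0]]' 0 30;  python3 -m pendant '[[0,0,-0.004,0],[0,0,-0.015,0],[0,0,-0.03,0],[0,0,-0.035,0],[0,0,-0.035,0],[0,0,-0.025,0],[0,0,0,0],[0,0,0,0]]'
```

```text
time: 32.47
ee_pos: [0.4697, -0.2198, 0.0451]
eef_rot: [0.946, 0.324, 0.0, 0.0]
ft_force: [-0.0, 0.0, 1.2]
width: 0.0694
grip_force: 0.0
time: 33.13
ee_pos: [0.4691, -0.2197, 0.0443]
eef_rot: [0.946, 0.324, 0.0, 0.0]
ft_force: [-0.6, -0.7, 2.5]
width: 0.0396
grip_force: 30.0
time: 33.8
ee_pos: [0.4694, -0.2197, 0.1892]
eef_rot: [0.946, 0.324, 0.001, 0.001]
ft_force: [-1.0, -0.0, -2.3]
width: 0.0397
grip_force: 30.0
```

```bash
python3 -m pendant '[[0,0,-0.005,0.11],[0,0,0,0.11],[0,0,0,0.11],[0,0,0,0.11],[0,0,0,0.11],[0,0,0,0.11],[0,0,0,0],[0,0,0,0]]'; python3 -m pendant '[[0.0046,-0.0154,0,0],[0.0092,-0.0308,0,0],[0.0092,-0.0308,0,0],[0.0092,-0.0308,0,0],[0.0092,-0.0308,0,0],[0.0092,-0.0308,0,0],[0.0092,-0.0308,0,0],[0.0092,-0.0308,0,0]]' >/dev/null;  python3 -m pendant '[[0.0092,-0.0308,0,0],[0.0092,-0.0308,0,0],[0.0092,-0.0308,0,0],[0.0092,-0.0308,0,0],[0.0092,-0.0308,0,0],[0.0092,-0.0308,0,0],[0.0092,-0.0308,0,0],[0.0092,-0.0308,0,0]]' >/dev/null; python3 -m pendant '[[0.0046,-0.0154,0,0],[0,0,0,0],[0,0,0,0]]'
python3 - <<'E'
from h import *
s=r.read_state();q=R.from_quat(s["eef_rot"]);x=q.as_matrix()[:,0];print("yaw",np.arctan2(x[1],x[0]))
c=r.camera("wrist");cv2.imwrite("pics/w10.png",c["img"][:,:,::-1])
print(proj(c,[[.616,.2735,.029],[.652,.2735,.029],s["ee_pos"]-np.array([0,0,.0443])]))
E
```

```text
time: 34.47
ee_pos: [0.4682, -0.2192, 0.1916]
eef_rot: [1.0, 0.002, -0.001, -0.0]
ft_force: [-0.1, 0.3, -1.6]
width: 0.0397
grip_force: 30.0
time: 36.05
ee_pos: [0.6156, 0.2742, 0.1916]
eef_rot: [1.0, 0.002, -0.001, 0.0]
ft_force: [0.7, -0.4, -2.4]
width: 0.0395
grip_force: 30.0
yaw 0.004992250721598824
[[318.16555768 222.60420842]
 [318.44806585 174.75882768]
 [317.6102138  275.10488063]]
```

View pics/w10.png

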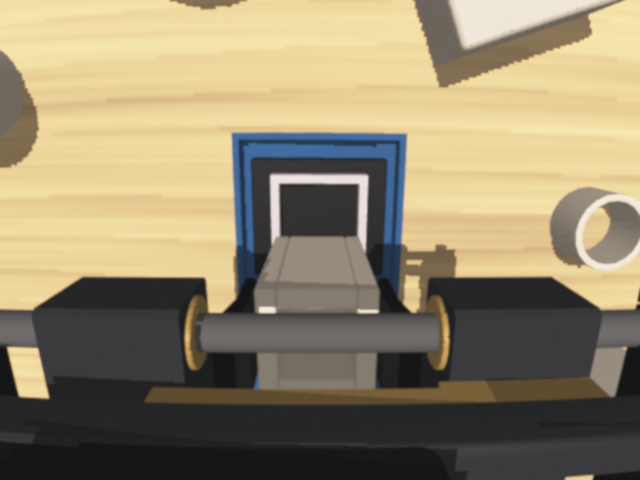

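The wrist view shows the frame's far edge at row 174, as predicted, with the frame at column 319 and the prop square to it at column 318. Lower it.

```bash
python3 -m pendant '[[0,0,0.02,0],[0,0,0.025,0],[0,0,0.025,0],[0,0,0.025,0],[0,0,0.014,0],[0,0,0.009,0],[0,0,0,0],[0,0,0,0]]'| grep -E "pos|ft" ; python3 -m pendant '[[0,0,0.003,0],[0,0,0.003,0],[0,0,0,0]]'| grep -E "pos|ft"; python3 -m pendant '[[0,0,0.002,0],[0,0,0.001,0],[0,0,0,0]]'| grep -E "pos|ft"
```

```text
ee_pos: [0.6167, 0.2729, 0.0758]
ft_force: [0.2, -0.4, -1.3]
ee_pos: [0.6165, 0.2733, 0.0694]
ft_force: [-0.7, 0.7, -2.0]
ee_pos: [0.6162, 0.2732, 0.0659]
ft_force: [0.4, -0.3, -1.7]
```

```bash
python3 -m pendant '[[0,0,0.002,0],[0,0,0.002,0],[0,0,0,0]]'| grep -E "pos|ft" ; python3 -m pendant '[[0,0,0.001,0],[0,0,0,0]]'| grep -E "pos|ft"; python3 -m pendant '[[0,0,0.001,0],[0,0,0,0]]'| grep -E "pos|ft"
```

```text
ee_pos: [0.6161, 0.2731, 0.0615]
ft_force: [-0.3, -0.5, -1.9]
ee_pos: [0.6162, 0.2732, 0.0608]
ft_force: [-1.4, 0.7, -2.2]
ee_pos: [0.6162, 0.2732, 0.0599]
ft_force: [-1.1, -0.6, -2.0]
```

```bash
python3 -m pendant '[[0,0,0.001,0],[0,0,0,0]]'| grep -E "pos|ft" ; python3 -m pendant '[[0,0,0.0007,0],[0,0,0,0]]'| grep -E "pos|ft"
```

```text
ee_pos: [0.6165, 0.2733, 0.0594]
ft_force: [-1.1, -0.8, 0.2]
ee_pos: [0.6165, 0.2733, 0.0593]
ft_force: [-2.7, -2.4, 7.5]
```

Contact. Release, rise and check everything.

```bash
python3 -m pendant '[[0,0,0,0],[0,0,0,0],[0,0,0,0],[0,0,0,0],[0,0,0,0],[0,0,0,0]]' 0.8|grep -E "pos|ft|width";  python3 -m pendant '[[0,0,-0.01,0],[0,0,-0.02,0],[0,0,-0.03,0],[0,0,-0.035,0],[0,0,-0.035,0],[0,0,-0.035,0],[0,0,0,0],[0,0,0,0]]' >/dev/null
python3 -m pendant '[[-0.02,0.03,0,0],[-0.02,0.03,0,0],[-0.02,0.03,0,0],[-0.02,0.03,0,0],[-0.02,0.03,0,0],[-0.02,0.03,0,0],[0,0,0,0],[0,0,0,0]]'
python3 - <<'E'
from h import *
c={n:r.camera(n) for n in("scene","top")}
cv2.imwrite("pics/s11.png",cv2.resize(c["scene"]["img"][130:370,:,::-1],None,fx=1.25,fy=1.25))
T=dict(cup_center=(.51,.274,.015),lid_center=(.51,.274,.077),tube_center=(.404,.275,.015),prop_center=(.616,.273,.015),wide_lid_center=(.587,-.055,0),short_tube_center=(.614,.047,0),twin_prop_center=(.473,.023,0))
for k,t in T.items():
    for n in c:
        best=[o for o in r.outline_of(k,n) if np.hypot(*(np.array(o["bbox"][:2])-proj(c[n],[(t[0],t[1],t[2]+H[k])])[0]))<30]
        if best: p,f=fit(M[k]+[0,0,t[2]],[(c[n],best[0]["mask"])],(t[0],t[1],0));print(k,n,np.round(p,4),round(f,3))
E
```

```text
ee_pos: [0.6163, 0.2732, 0.0582]
ft_force: [0.8, 0.2, 0.6]
width: 0.0673
time: 40.02
ee_pos: [0.4953, 0.0911, 0.2229]
eef_rot: [1.0, -0.002, -0.0, 0.001]
ft_force: [-0.4, -0.1, -0.2]
width: 0.0699
grip_force: 0.0
cup_center scene [0.512  0.2724 1.2905] 0.282
lid_center scene [0.5124 0.273  1.2957] 0.044
tube_center scene [0.4072 0.2743 1.4044] 0.07
tube_center top [0.4044 0.276  0.4616] 0.612
prop_center scene [0.6166 0.2731 1.5977] 0.072
wide_lid_center scene [ 0.5888 -0.0559  0.1833] 0.035
wide_lid_center top [ 0.5883 -0.0552  0.8749] 0.021
short_tube_center scene [0.6132 0.0453 0.5947] 0.088
short_tube_center top [0.6185 0.0473 0.3356] 0.522
twin_prop_center scene [0.475  0.0228 0.5843] 0.04
twin_prop_center top [0.4732 0.0234 0.5039] 0.037
```

View pics/s11.png

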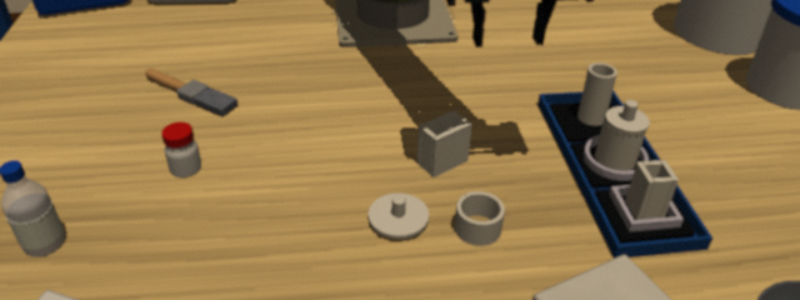

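The picture shows the tube (598,95) on the post, the lidded cup (622,135) in the ring and the prop (652,190) in the frame. The three other parts are where they started. Hand in.

```bash
python3 -c "
from bench import r
print(r.close_job())"
```

```text
the job is handed in; nothing more can be done
None
```

The job is handed in at about 41 s: tube on its post, lidded cup in the ring and prop in the frame, each measured within about 3 mm of its seat, with the other three parts unmoved; no verdict came back.

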